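# Start the setting timers in pouring order

### The arm

A 6-joint arm with a two-finger parallel gripper is mounted at the origin on the work surface. World frame = base frame: x ahead of the robot, y to its left, z up, the work surface at z = 0. Lengths are in m, angles in degrees, forces in N, time in s.
With the tool pointing down it reaches from about 0.35 to 0.95 m from the base axis. Payload 17.4 kg.
Tool frame: the origin (TCP) lies between the finger pads; the fingertips stand 22 mm ahead of it and the grasp point (between the pads) lies 3 mm ahead of it; z points along the fingers, y is the direction in which the jaws open and shut (so a half turn about z gives the same grasp; the last joint's range is limited). The gripper opens to 93 mm and grips with 3 to 60 N. Pads are 15 mm wide; open, the fingers measure 128 mm over their backs; the gripper's body (75 mm by 188 mm) begins 65 mm behind the grasp point.
Start: joints at [-78.77, 6.646, 82.598, -0, 90.757, -2.166], TCP at [0.156, -0.657, 0.241] pointing down, gripper open.
Joint ranges: [-162.19, 162.19], [-47.58, 125.68], [4.15, 143.07], [-65.23, 245.23], [0.69, 171.88], [-170.13, 170.13]. Speed limits (degrees/s): [108.29, 108.29, 127.2, 180, 180, 180].

### API

Orientations are given as a 3x3 rotation matrix whose columns are the frame's x, y, z axes.
In Python, from rig import manip, jaws, readout, viewer gives the robot as it stands. The module is installed in compiled form; this text tells all that it offers. Calls block until the motion is done:
- manip.goto(position, orientation): joint-space move of the TCP to a pose.
- manip.move_l(position, rotation=None, feed=0.15, guard=None): straight line of the TCP; rotation=None keeps the orientation; feed is the mean speed in m/s. With guard (N) it stops when the force on the tool has changed by that much, and returns True; else False.
- manip.move_j(angles): joint-space move.
- jaws.command_gripper(opening, squeeze=None): opening from 0.0 (shut) to 1.0 (fully open); squeeze is the grip in N (None keeps the last); returns when the fingers have stopped.
- manip.hold(seconds).
- manip.solve_ik(position, orientation): joint angles nearest the present ones, or None.
- readout.get_state(): the state.
- viewer.read_camera(name): name is "scene" or "top" or "wrist"; returns the picture (400x640x3 uint8, red, green, blue); there is no depth.
- viewer.camera_info(name): a dict with "K" (3x3 intrinsics, pixels), "extrinsics" (4x4, takes a point from world to camera coordinates). Camera axes: x right, y up, looking along -z (the intrinsics and any distortion apply to the point x, -y, -z); pixel columns grow to the right and rows downward; lengths in m; the calibration is good to about 2 mm. A picture is of the moment at which its call begins: read the wrist's pose just before it. camera_info takes no time and is no camera call; for the wrist camera it gives the pose at the moment of the call.
A pose or a line that the arm cannot do raises manip.Unreachable and nothing moves.
- manip.hand_in(): hands the job in, once; it reports no verdict.
The state is a dict: "clock": time; "joint_positions": joint angles; "qvel": joint speeds; "effort": joint torques, N m; "tcp_pos": TCP position; "ee_rot": TCP orientation; "force": force on the tool from outside, world axes, zero at the start; "torque": the same for the moment, N m; "grip_width": opening from 0.0 (shut) to 1.0 (fully open).
Only numpy, scipy, OpenCV 4.12 (cv2) and the standard library are available. Lean on these libraries where they do the work, as an engineer would, in place of code of your own. Each camera call takes 0.05 s, during which the arm holds its last target.

### The job

Three jars of balm were poured one after another; start their bench timers in that order by tapping the round button on top of each: yellow first, then green, then blue. Press each one lightly with the fingertips, just until the button is down and stays down; do not lift or shove the timers, leave the red timer's button as it is, and do not disturb the jars or the red timer.

Things in the scene. Friction and masses are not known exactly. Their poses are not given: they have to be found in the camera images.
- yellow_timer: loose white bench timer with a yellow stripe round it and a round yellow push button on its top: case 92 (x) x 66 (y) x 32 mm high, 0.15 to 0.3 kg, standing flat on the bench. Origin: centre of its underside; z up. A black-framed display lies on the top at the -x end.
- yellow_top (a point): centre of the flat upper face of the yellow button cap (34 mm across, mid-top of the timer, on a black stem), 56 mm above the bench and 24 above the case when up; z up. The cap rests on the stem on a rubber cushion of 1.2 N per mm: pressed, it sinks 2.5 mm before the stem moves, reaches the stem's stop 10.5 mm down, then gives 7.5 mm more (up to 12 N), then is hard. Let go, the cushion springs back.
- yellow_button (a joint): how far the yellow button's stem is pushed into the case: 0 m fully up, 0.008 m at its stop. It moves straight down against a steady 3 N and stays where it is left, it does not spring back. The timer runs from 0.005 m on. Starts at 0 to 0.001.
- green_timer: loose white bench timer with a green stripe round it and a round green push button on its top: case 92 (x) x 66 (y) x 32 mm high, 0.15 to 0.3 kg, standing flat on the bench. Origin: centre of its underside; z up. A black-framed display lies on the top at the -x end.
- green_top (a point): centre of the flat upper face of the green button cap (34 mm across, mid-top of the timer, on a black stem), 56 mm above the bench and 24 above the case when up; z up. The cap rests on the stem on a rubber cushion of 1.2 N per mm: pressed, it sinks 2.5 mm before the stem moves, reaches the stem's stop 10.5 mm down, then gives 7.5 mm more (up to 12 N), then is hard. Let go, the cushion springs back.
- green_button (a joint): how far the green button's stem is pushed into the case: 0 m fully up, 0.008 m at its stop. It moves straight down against a steady 3 N and stays where it is left, it does not spring back. The timer runs from 0.005 m on. Starts at 0 to 0.001.
- blue_timer: loose white bench timer with a blue stripe round it and a round blue push button on its top: case 92 (x) x 66 (y) x 32 mm high, 0.15 to 0.3 kg, standing flat on the bench. Origin: centre of its underside; z up. A black-framed display lies on the top at the -x end.
- blue_top (a point): centre of the flat upper face of the blue button cap (34 mm across, mid-top of the timer, on a black stem), 56 mm above the bench and 24 above the case when up; z up. The cap rests on the stem on a rubber cushion of 1.2 N per mm: pressed, it sinks 2.5 mm before the stem moves, reaches the stem's stop 10.5 mm down, then gives 7.5 mm more (up to 12 N), then is hard. Let go, the cushion springs back.
- blue_button (a joint): how far the blue button's stem is pushed into the case: 0 m fully up, 0.008 m at its stop. It moves straight down against a steady 3 N and stays where it is left, it does not spring back. The timer runs from 0.005 m on. Starts at 0 to 0.001.
- red_timer: loose white bench timer with a red stripe round it and a round red push button on its top: case 92 (x) x 66 (y) x 32 mm high, 0.15 to 0.3 kg, standing flat on the bench. Origin: centre of its underside; z up. A black-framed display lies on the top at the -x end. This one belongs to another group: not to be used.
- red_top (a point): centre of the flat upper face of the red button cap (34 mm across, mid-top of the timer, on a black stem), 56 mm above the bench and 24 above the case when up; z up. The cap rests on the stem on a rubber cushion of 1.2 N per mm: pressed, it sinks 2.5 mm before the stem moves, reaches the stem's stop 10.5 mm down, then gives 7.5 mm more (up to 12 N), then is hard. Let go, the cushion springs back.
- red_button (a joint): how far the red button's stem is pushed into the case: 0 m fully up, 0.008 m at its stop. It moves straight down against a steady 3 N and stays where it is left, it does not spring back. May start anywhere from 0 to 0.006.
- yellow_jar: loose closed amber glass jar of balm with a yellow lid, 44 mm across, 46 mm tall, about 0.09 kg, its centre 80 to 90 mm along +x of the yellow timer from that timer's centre, beyond the end away from the display. Origin: centre of its underside; z up.
- green_jar: loose closed amber glass jar of balm with a green lid, 44 mm across, 46 mm tall, about 0.09 kg, its centre 80 to 90 mm along +x of the green timer from that timer's centre, beyond the end away from the display. Origin: centre of its underside; z up.
- blue_jar: loose closed amber glass jar of balm with a blue lid, 44 mm across, 46 mm tall, about 0.09 kg, its centre 80 to 90 mm along +x of the blue timer from that timer's centre, beyond the end away from the display. Origin: centre of its underside; z up.
There are look-alikes about, which are no part of the job. Leave any orange look-alike of the yellow_timer alone.

How it is judged:
By the outcome, as a careful person would: the job done as asked, in the order asked, and still so for the second after the job is handed in, with the robot touching nothing.
It also fails if it takes over 48 s, if anything falls off the work surface, if the arm or the gripper's body presses on something with over 40 N, if the wrist force passes 120 N, or if a joint passes its speed limit or range.

## Working session

There is one attempt and no reset: what is moved stays moved. The work goes in short steps, each a Python script; the robot and the scene stay as the last script left them, time stands still between calls to the robot, and variables do not carry over. Pictures are saved under pics/ and viewed, and the job is handed in when it is done.

```bash
mkdir -p pics
python3 - <<'E'
from rig import manip, jaws, readout, viewer
import cv2
for n in ["scene","top"]:
    im=viewer.read_camera(n); cv2.imwrite(f"pics/{n}0.png",im[:,:,::-1]); 
    i=viewer.camera_info(n); print(n,i)
s=readout.get_state(); print(s["clock"],s["tcp_pos"],s["force"],s["grip_width"],s["ee_rot"])
E
```

```text
scene {'K': array([[398.62953981,   0.        , 319.38960259],
       [  0.        , 398.62953981, 203.69311765],
       [  0.        ,   0.        ,   1.        ]]), 'extrinsics': array([[-0.61131963,  0.79119932, -0.0170865 ,  0.32012536],
       [-0.49143752, -0.36260863,  0.79183593,  0.21823593],
       [ 0.62030434,  0.4924618 ,  0.6104948 , -1.31997734],
       [ 0.        ,  0.        ,  0.        ,  1.        ]])}
top {'K': array([[377.63496934,   0.        , 322.03973348],
       [  0.        , 377.63496934, 196.75450444],
       [  0.        ,   0.        ,   1.        ]]), 'extrinsics': array([[ 0.00489467, -0.99996368, -0.00697719, -0.00514799],
       [ 0.9901571 ,  0.00387047,  0.13990691, -0.5408687 ],
       [-0.13987482, -0.00759331,  0.99014008, -0.7755858 ],
       [ 0.        ,  0.        ,  0.        ,  1.        ]])}
0.1 [ 0.15635315 -0.65646724  0.2399857 ] [ 0.3561766  -0.56999797  0.1549505 ] 0.9966433062037154 [[ 9.72788911e-01  2.31693114e-01 -1.87616715e-04]
 [ 2.31693182e-01 -9.72788348e-01  1.04877208e-03]
 [ 6.04819141e-05 -1.06370336e-03 -9.99999432e-01]]
```

View pics/scene0.png

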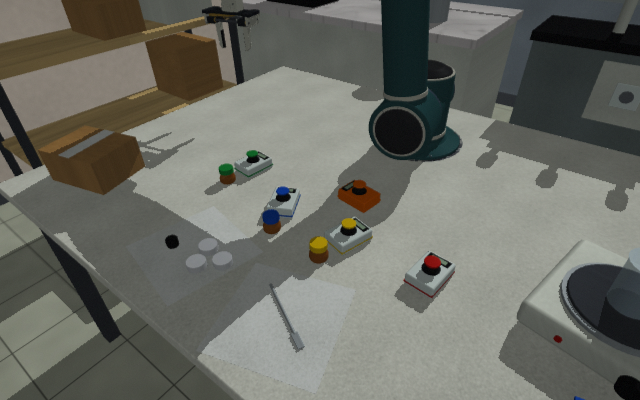

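View pics/top0.png

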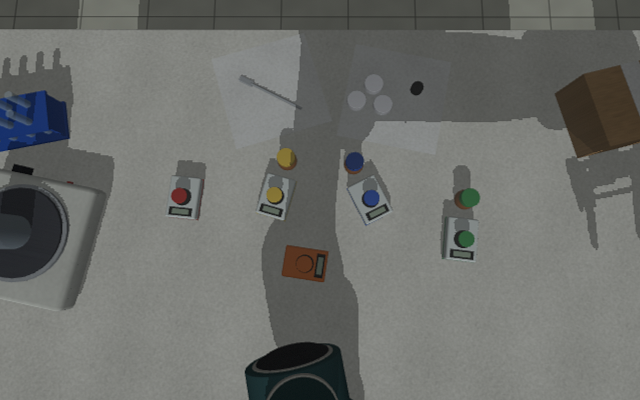

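The top view shows the yellow timer at (275,196), green at (462,240), blue at (370,200) and red at (182,197). The orange look-alike is at (305,263) and is all orange, so not the white-cased yellow timer. I'll enlarge the crops to confirm.

Run:
```python
import cv2,numpy as np
t=cv2.imread("pics/top0.png"); s=cv2.imread("pics/scene0.png")
def c(im,x,y,w=66,h=50):
    return cv2.resize(im[y-h//2:y+h//2,x-w//2:x+w//2],None,fx=6,fy=6,interpolation=cv2.INTER_CUBIC)
cv2.imwrite("pics/c1.png",np.vstack([np.hstack([c(t,275,190),c(t,370,195)]),np.hstack([c(t,462,235),c(t,305,263)])]))
cv2.imwrite("pics/c2.png",np.vstack([np.hstack([c(s,350,232),c(s,283,200)]),np.hstack([c(s,253,162),c(s,359,193)])]))
```

```text
(no output)
```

View pics/c1.png

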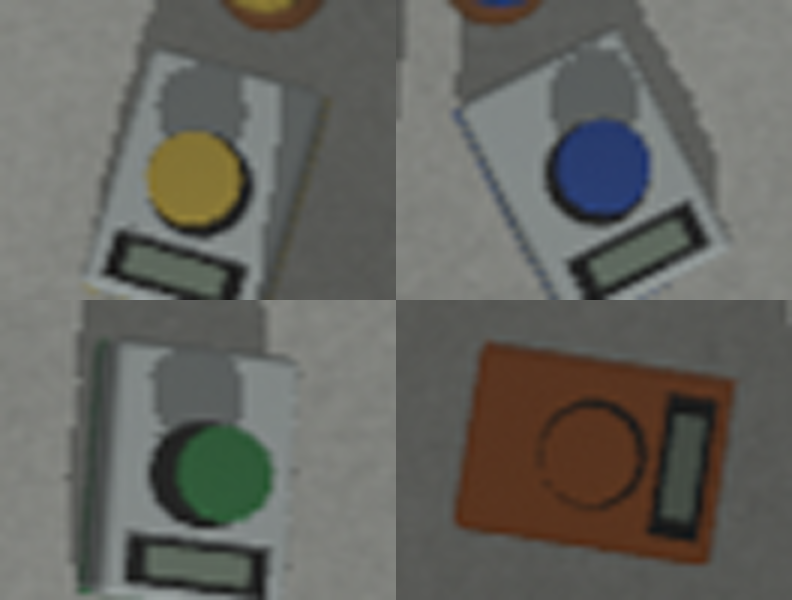

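View pics/c2.png

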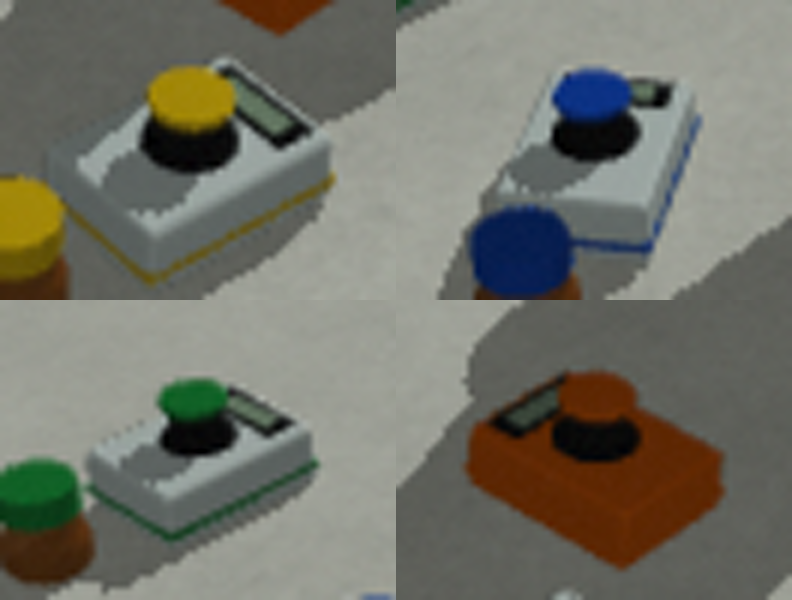

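The crops confirm it: the target has a white case with a yellow stripe and button, and the orange-cased one is the decoy. Next I'll triangulate the caps from both views.

```bash
cat > h.py <<'E'
import numpy as np
from rig import manip, jaws, readout, viewer
def ray(n,uv):
    i=viewer.camera_info(n);K=i["K"];E=i["extrinsics"]
    d=np.linalg.inv(K)@[uv[0],uv[1],1]; d=np.array([d[0],-d[1],-d[2]])
    return -E[:3,:3].T@E[:3,3], E[:3,:3].T@d
def onz(n,uv,z):
    o,d=ray(n,uv); return o+d*(z-o[2])/d[2]
def proj(n,p):
    i=viewer.camera_info(n);q=i["extrinsics"]@np.r_[p,1]; q=i["K"]@[q[0],-q[1],-q[2]]; return q[:2]/q[2]
def R(p):
    a=np.arctan2(p[1],p[0]);c,s=np.cos(a),np.sin(a)
    return np.array([[-s,c,0],[c,s,0],[0,0,-1.]])
E
python3 - <<'E'
from h import *
T=dict(yellow=(273.8,194.2),green=(465.8,238.7),blue=(370.8,197.3),red=(180,197),boxcorner=(583,156),box2=(620,68))
S=dict(yellow=(317+192/6,207+92/6),blue=(250+197/6,175+88/6),green=(220+195/6,137+97/6))
for k in T:
    p=onz("top",T[k],.056)
    print(k,p.round(4),proj("scene",p).round(1), (onz("scene",S[k],.056).round(4),S[k]) if k in S else "")
E
```

```text
yellow [0.5434 0.0989 0.056 ] [348.3 221.6] (array([0.5447, 0.1017, 0.056 ]), (349.0, 222.33333333333334))
green [ 0.4519 -0.3007  0.056 ] [252. 152.] (array([ 0.4557, -0.2948,  0.056 ]), (252.5, 153.16666666666666))
blue [ 0.5376 -0.1055  0.056 ] [282.5 189.1] (array([ 0.5388, -0.1033,  0.056 ]), (282.8333333333333, 189.66666666666666))
red [0.5366 0.297  0.056 ] [431.1 257.5] 
boxcorner [ 0.6281 -0.5579  0.056 ] [147.  150.5] 
box2 [ 0.827 -0.657  0.056] [ 62.6 169.4]
```

Run:
```python
from h import *
import cv2
jaws.command_gripper(0.0,5)
s=readout.get_state(); p=np.array(s["tcp_pos"])
manip.move_l(p+[0,0,.06],feed=.3)
q=np.array([.544,.100,.056+.022+.05])
manip.goto(q,R(q))
s=readout.get_state(); print(s["clock"],s["tcp_pos"],s["force"],s["grip_width"])
for n in ["scene","wrist"]:
    im=viewer.read_camera(n)[:,:,::-1]; cv2.imwrite(f"pics/{n}1.png",im)
    if n=="scene": cv2.imwrite("pics/s1c.png",cv2.resize(im[130:280,250:450],None,fx=4,fy=4,interpolation=2))
```

```text
4.9417 [0.54421373 0.09950731 0.12811816] [-0.23345909 -0.13628466 -0.11190818] 0.0020738959893323353
```

View pics/s1c.png

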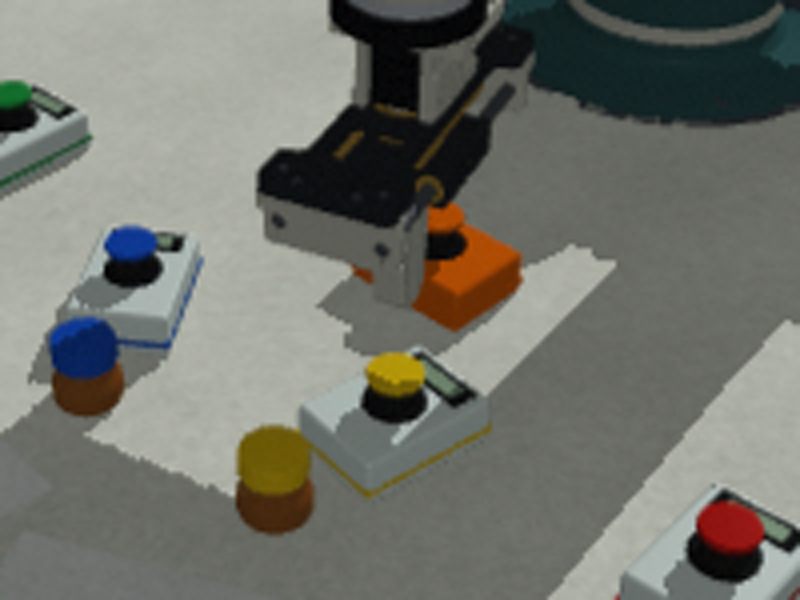

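View pics/wrist1.png

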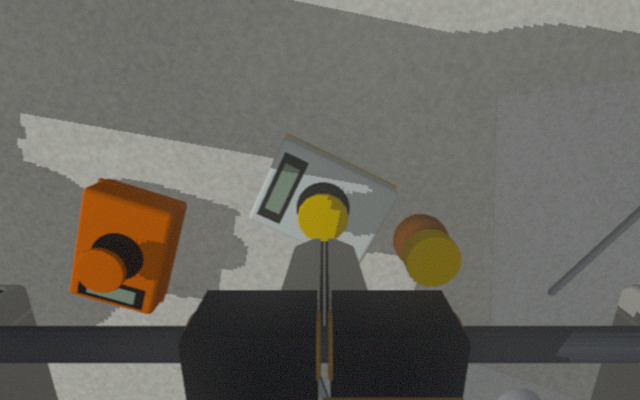

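The wrist view shows the closed fingertips at (323,240) lined up with the yellow cap at (323,217), well clear of the jar. I'll press slowly, watching the force.

```bash
cat >> h.py <<'E'
def press(xy):
    z0=.056+.022
    P=lambda d:[xy[0],xy[1],z0-d]
    manip.move_l(P(-.006),feed=.08); manip.hold(.2)
    f0=readout.get_state()["force"][2]
    for d in [0,.003,.006,.009,.0105,.0115,.0125,.0135,.0145,.0155]:
        g=manip.move_l(P(d),feed=.02,guard=9); manip.hold(.1)
        s=readout.get_state(); f=s["force"][2]-f0
        print(d,round(z0-s["tcp_pos"][2],4),round(f,2),np.round(s["force"][:2],2),g)
        if f>5.2 or g: break
    manip.move_l(P(-.006),feed=.05)
    manip.move_l(P(-.07),feed=.2)
    s=readout.get_state(); print(s["clock"],s["force"])
E
python3 - <<'E'
from h import *
import cv2
print(proj("wrist",[.544,.0995,.056]),proj("wrist",[.5447,.1017,.056]))
press([.544,.100])
im=viewer.read_camera("wrist")[:,:,::-1]; cv2.imwrite(f"pics/wrist2.png",im)
im=viewer.read_camera("scene")[:,:,::-1]; cv2.imwrite("pics/s2c.png",cv2.resize(im[130:280,250:450],None,fx=4,fy=4,interpolation=2))
E
```

```text
[325.0617406  219.07334006] [326.72789576 216.15232354]
0 -0.0 -0.64 [0.1  0.49] False
0.003 0.0028 1.17 [1.48 0.35] False
0.006 0.006 2.32 [1.2  0.45] False
0.009 0.009 1.0 [0.69 0.42] False
0.0105 0.0105 2.31 [-1.14  0.33] False
0.0115 0.0115 4.07 [-0.84 -0.72] False
0.0125 0.0124 4.7 [-0.34 -0.51] False
0.0135 0.0133 5.93 [-2.   -0.53] False
10.1 [-0.19762499  0.45307166 -0.0346734 ]
```

View pics/s2c.png

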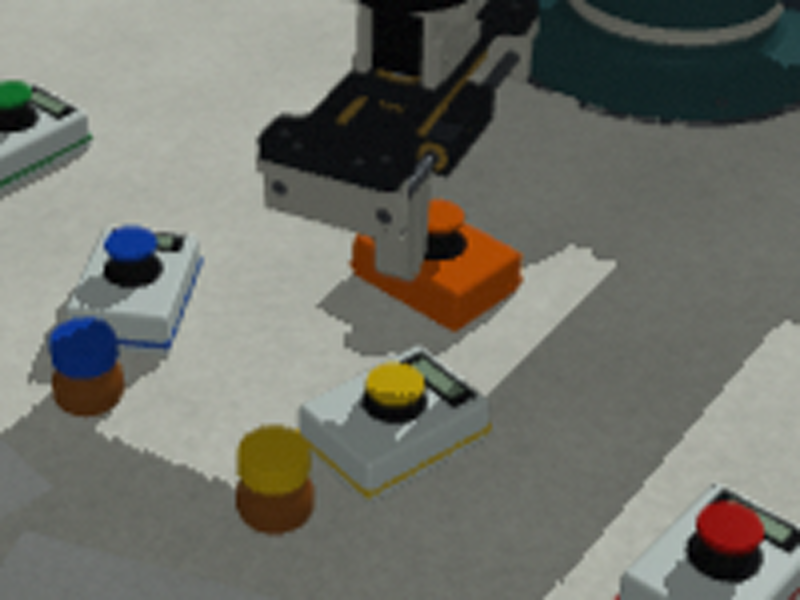

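View pics/wrist2.png

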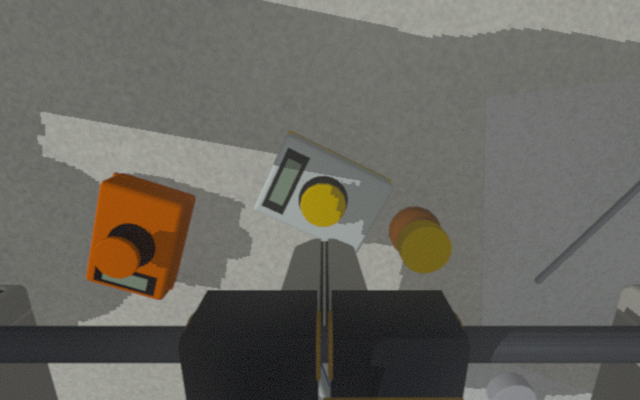

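The yellow cap has visibly dropped, from about y 372 to 384 in the crop, and the force rose along the cushion slope past 10.5 mm. The timer and jar haven't moved. Green is next, starting with a hover check.

Run:
```python
from h import *
import cv2
q=np.array([.453,-.299,.056+.022+.05]); manip.goto(q,R(q))
im=viewer.read_camera("wrist")[:,:,::-1]; cv2.imwrite(f"pics/wrist3.png",im)
print(readout.get_state()["clock"],proj("wrist",[q[0],q[1],.056]),proj("wrist",[.4519,-.3007,.056]),proj("wrist",[.4557,-.2948,.056]))
```

```text
11.7667 [324.97410345 219.52236065] [324.99571612 222.40712272] [324.8975016  212.34400208]
```

View pics/wrist3.png

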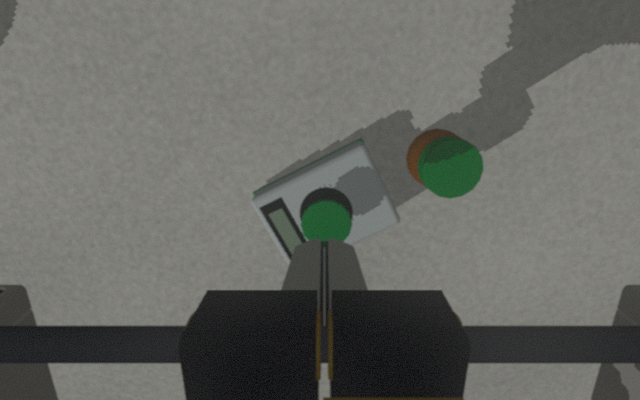

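The wrist view puts the green cap centre at about (326,223), which matches the top-camera estimate (.452,-.3005). Pressing there.

Run:
```python
from h import *
import cv2
press([.452,-.3005])
im=viewer.read_camera("wrist")[:,:,::-1]; cv2.imwrite(f"pics/w4.png",im)
im2=viewer.read_camera("scene")[:,:,::-1]
q=np.array([.538,-.1048,.056+.022+.05]); manip.goto(q,R(q))
im3=viewer.read_camera("wrist")[:,:,::-1]
c=cv2.resize(im2[120:220,190:350],None,fx=2.5,fy=2.5,interpolation=2)
a=np.vstack([np.hstack([im[100:300,200:520],im3[100:300,200:520]]),np.hstack([c,np.zeros((250,240,3),np.uint8)])]); cv2.imwrite("pics/m4.png",a)
print(readout.get_state()["clock"],proj("wrist",[q[0],q[1],.056])-[200,100])
```

```text
0 -0.0 0.19 [0.23 0.66] False
0.003 0.0028 1.71 [ 0.32 -0.35] False
0.006 0.006 2.33 [ 0.28 -0.49] False
0.009 0.009 3.34 [ 0.27 -0.61] False
0.0105 0.0104 3.57 [-0.01  0.83] False
0.0115 0.0115 5.44 [-1.14 -0.21] False
16.0833 [-0.11199545  1.0426111   0.5068149 ]
17.1 [125.32507356 116.8905635 ]
```

View pics/m4.png

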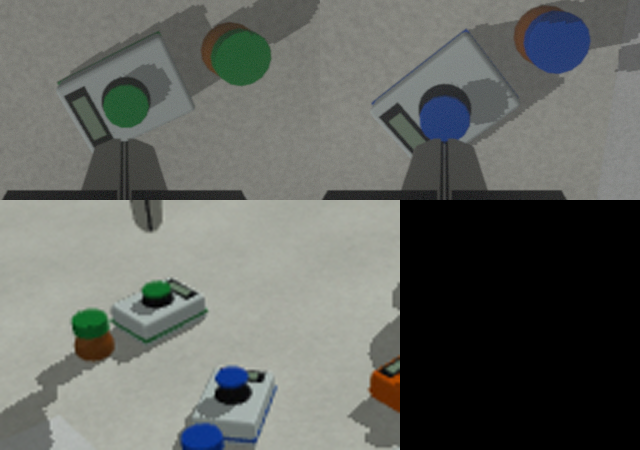

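Green is down and undisturbed, with depth past the stop point. The blue cap is at about (125,118) in its panel against a predicted (125,117), so the fingers are aligned. Pressing blue.

Run:
```python
from h import *
import cv2
press([.538,-.1052])
im=viewer.read_camera("wrist")[:,:,::-1]
manip.move_j([-78.77, 6.646, 70, 0, 90.757, -2.166]) if False else manip.goto([.2,-.33,.3],R([.2,-.33]))
t=viewer.read_camera("top")[:,:,::-1]; s=viewer.read_camera("scene")[:,:,::-1]
cv2.imwrite("pics/t5.png",cv2.resize(t[130:290,150:490],None,fx=2.3,fy=2.3,interpolation=2))
cv2.imwrite("pics/s5.png",cv2.resize(s[130:310,210:470],None,fx=3,fy=3,interpolation=2))
s0=cv2.imread("pics/scene0.png"); cv2.imwrite("pics/s0.png",cv2.resize(s0[130:310,210:470],None,fx=3,fy=3,interpolation=2))
t0=cv2.imread("pics/top0.png"); cv2.imwrite("pics/t0.png",cv2.resize(t0[130:290,150:490],None,fx=2.3,fy=2.3,interpolation=2))
print(readout.get_state()["clock"],readout.get_state()["force"])
```

```text
0 -0.0001 -0.12 [-0.36  0.34] False
0.003 0.0028 1.92 [ 1.12 -0.07] False
0.006 0.006 1.85 [0.57 0.53] False
0.009 0.0091 2.11 [ 0.97 -0.48] False
0.0105 0.0105 2.32 [-0.9   0.21] False
0.0115 0.0115 4.58 [-0.59  0.02] False
0.0125 0.0124 4.76 [-1.63  0.49] False
0.0135 0.0133 6.65 [-2.71  0.49] False
22.1583 [-1.03078727 -0.26159258 -0.32909443]
23.9 [-0.02025416  1.54702171 -0.52694841]
```

View pics/s5.png

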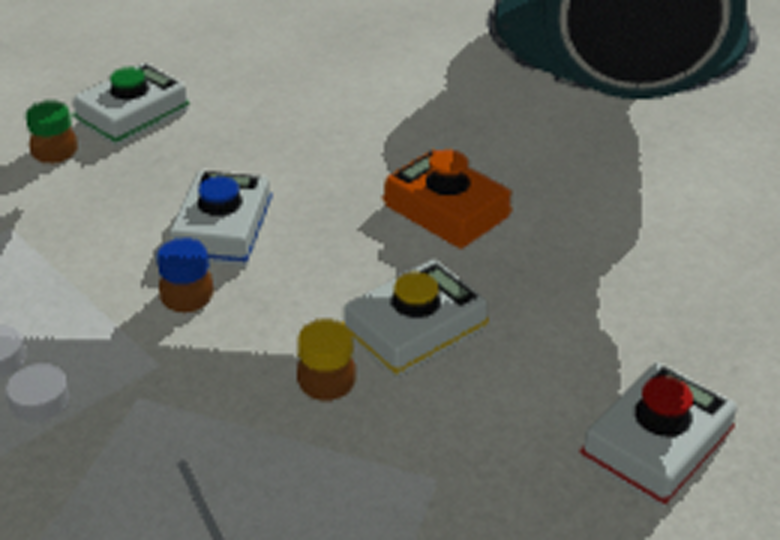

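View pics/s0.png

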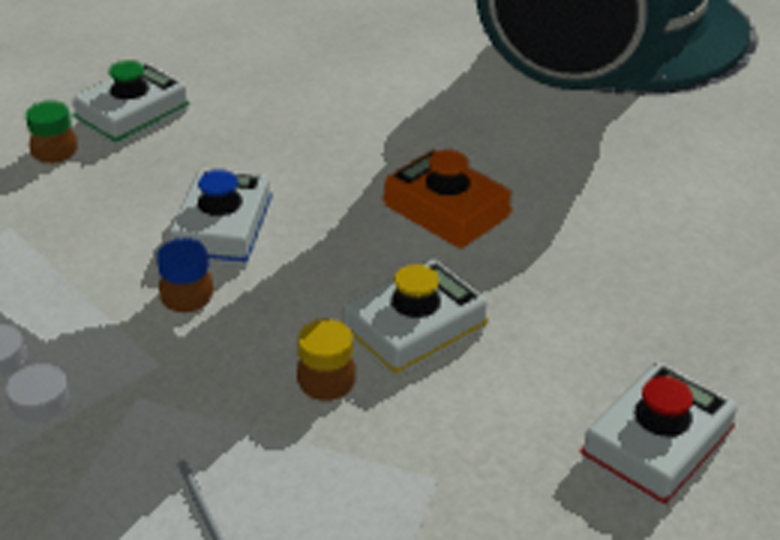

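View pics/t5.png

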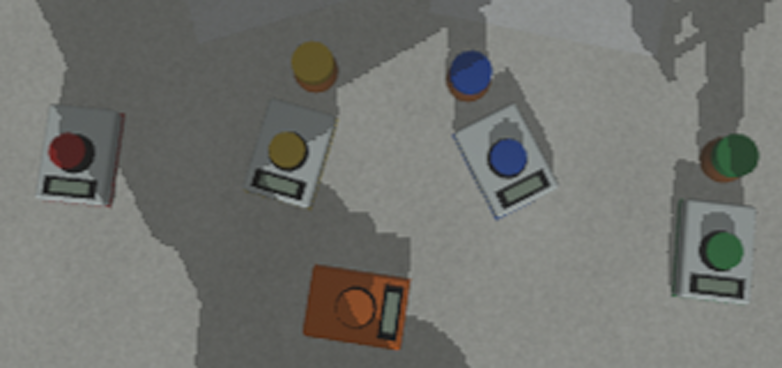

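View pics/t0.png

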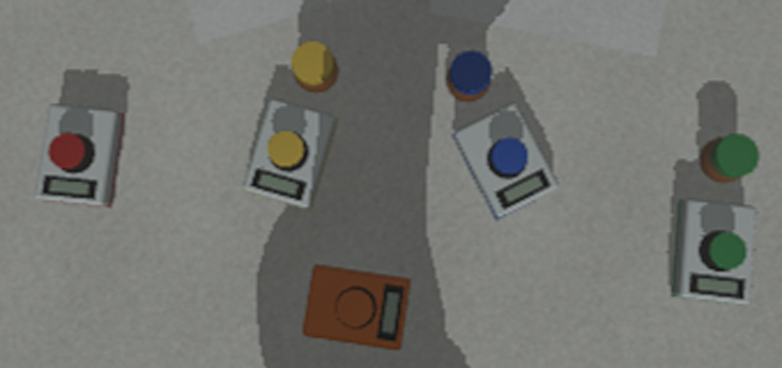

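Compared with before, all three caps sit about 7 px lower in the 3x crop, which is about 8 mm. No timer, jar, red button or orange decoy has shifted. Handing in.

```bash
python3 -c "
from rig import manip
print(manip.hand_in())"
```

```text
the job is handed in; nothing more can be done
None
```

I pressed the yellow, green and blue timers in that order with closed fingertips, then drew the arm clear and handed the job in at about 24 s of the 48 s allowed. The hand-in gives no verdict.

- **Presses:** each press went 11.5 to 13.3 mm down, and the cap reaches the stem's stop at 10.5 mm. The highest force was about 6.7 N. Force readings were noisy by about 1 N.
- **Buttons down:** before and after pictures show all three caps about 7 px lower in the enlarged crop. That is roughly 8 mm, so they are at their stops.
- **Nothing disturbed:** the timers, jars, red timer and its button, and the orange look-alike show no visible shift in either the top or the scene picture.
- **Disagreement:** the top and scene cameras differed by up to 7 mm on the green cap's position. The wrist camera agreed with the top camera, so I used that one.

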